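# Refit the cover of a control box under its lip

## Robot

A 7-joint arm with a two-finger parallel gripper is mounted at the origin on a cart in front of the work surface, level with it; the furniture and walls round the work are solid. World frame = base frame: x ahead of the robot, y to its left, z up, the work surface at z = 0. Lengths are in m, angles in rad, forces in N, time in s.
With the tool pointing down it reaches from about 0.425 to 1.025 m from the base axis. Payload 3.6 kg.
Tool frame: the origin (TCP) lies on the front face of the gripper's body, between the roots of the fingers; the fingertips stand 73 mm ahead of it and the grasp point (between the pads) lies 54 mm ahead of it (finger_overhang is the z of the fingertips in the tool frame, in m); z points along the fingers, y is the direction in which the jaws open and shut (so a half turn about z gives the same grasp; the last joint's range is limited). The gripper opens to 85 mm and grips with 20 to 120 N. Pads are 22 mm wide; open, the fingers measure 114 mm over their backs; the gripper's body (76 mm by 85 mm) begins 54 mm behind the grasp point. The pads swing forward as they close: fully open they stand 13 mm farther back than shut.
Start: joints at [-1.383, 0.591, 0.048, 1.609, -0.033, 0.943, -0.034], TCP at [0.201, 0.697, 0.304] pointing down, gripper open.
Joint ranges: [-2.69, 2.69], [-0.47, 2.24], [-1.27, 1.36], [0.19, 2.51], [-1.53, 4.68], [0.08, 2.07], [-3.09, 3.09]. Speed limits (rad/s): [2.57, 2.57, 3.14, 3.14, 3.14, 3.14, 3.14].

## Interface

Orientations are given as a unit quaternion [x, y, z, w].
In Python, from plant import get_obs, camera, close_job, finger_overhang gives the robot as it stands. The module is installed in compiled form; this text tells all that it offers.
- The arm moves only by the shell command python3 -m jog 'ROWS' [FORCE]. ROWS is JSON, a list of rows, each a list of 7 numbers: the shift along the tool's x, y, z in mm, then the turn, a rotation vector about the tool's x, y, z in rad, then the opening in per cent of the stroke, from 0 (shut) to 100 (fully open). In form: [[dx, dy, dz, ax, ay, az, jaw], ...]. A call has 1 to 12 rows; each row is the pose to reach, as a shift and turn from the pose measured when the call began, along the tool's axes at that moment; what a row does not reach only later rows make up. A row lasts 1/12 s, in which the tool goes at most 41.7 mm and 7.16 degrees, less where a joint would pass 70% of its speed; a pose out of reach is approached as far as the arm can. A call with a gripper value outside its range is refused whole. The fingers move at their own pace and stop on an object; FORCE is the grip in N (left out, the last holds). Time passes only in rows, so rows that repeat a pose let the fingers close. It gives the time, the measured TCP pose, the force and the opening at its end, in the units of the state.
- get_obs(): the state, without advancing time (a new reading comes with each control period).
- camera(name): name is "scene" or "top" or "wrist"; returns a dict with "image" (384x512x3 uint8, blue, green, red), "z_map" (384x512 float32, m along the optical axis (not along the pixel's ray), 0 where there is no reading), "fx", "fy", "cx", "cy" (pixels), "R" (3x3) and "t" (3): a world point X has camera coordinates R X + t. Camera axes: x right, y down, z forward; pixel columns grow to the right and rows downward; lengths in m; the calibration is good to about 2 mm. A picture is of the moment at which its call begins.
- close_job(): hands the job in, once; it reports no verdict.
The state is a dict: "clock": time; "joints": joint angles; "joint_velocities": joint speeds; "joint_efforts": joint torques, N m; "ee_pos": TCP position; "orientation": TCP orientation; "ft_force": force on the tool from outside, world axes, zero at the start; "torque": the same for the moment, N m; "opening": finger opening in m.
Only numpy, scipy, OpenCV 4.12 (cv2) and the standard library are available. Lean on these libraries where they do the work, as an engineer would, in place of code of your own. Each camera call takes 0.05 s, during which the arm holds its last target.

## Task

Put the cover back on the open control box, using the larger of the two loose covers, the one that fills the recess. Tilt it clearly, tuck its low short edge under the box's overhanging lip, then lower the other edge, without letting it drop, until the cover lies flat on the seat inside the recess with that edge still under the lip. Leave the smaller cover where it lies.

Things in the scene. Friction and masses are not known exactly. Their poses are not given: they have to be found in the camera images.
- control_box: Open grey box fixed to the worktop, 180 (x) x 134 (y) x 68 mm high, circuit board inside. Origin: centre of its underside, z up. Its top has a recess 140 mm (x) by 110 mm (y), centred on the origin; the near (-x, robot's) and side walls are 59 mm high. A lip roofs over the recess' far (+x) end, x +40 to +70, top 68 mm high. The 110 mm open between near wall and lip is shorter than the cover.
- seat (a point): Centre of the recess at seat height, 42 mm above the worktop, over the box's origin; axes as the box's. The seat is a 25 mm wide ledge along all four sides of the recess. The large cover's origin belongs here; laid flat in the recess it has 10 mm of play either way along x and y, and its edge is then at least 10 mm under the lip.
- lip_edge (a point): Middle of the lip's free edge, on its underside, 62 mm above the worktop: x = +40, y = 0 in the box's frame; axes as the box's. Under the lip, on the +x side of this edge, is a slot 30 mm deep and 20 mm high (from seat to lip), as wide as the recess.
- large_cover: Larger loose cover: dark steel plate 120 (x) x 90 (y) x 5 mm, about 0.18 kg, with a black upright fin across its middle, 14 mm thick (x), 60 mm long (y), top 51 mm above the underside. Pinch the fin across its thickness, near its top: the fingers must stay above walls and lip. Origin: centre of the underside, z up. Either 90 mm edge may be hooked. Starts flat on the worktop, x roughly ahead.
- large_cover_end_a (a point): Middle of the large cover's -x short edge, on the underside (60 mm from the origin); axes as the cover's.
- large_cover_end_b (a point): Middle of the large cover's +x short edge, on the underside (60 mm from the origin); axes as the cover's.
- small_cover: The smaller loose cover, not for this box: plate 84 x 64 x 5 mm, black fin 44 mm long, 14 mm thick, 51 mm high. Origin: centre of its underside. To be left alone. The two covers lie on opposite sides of the box, either way round.
There are look-alikes about, which are no part of the job. Leave any red look-alike of the large_cover alone.

How it is judged:
By the outcome, as a careful person would: the job done as asked, in the order asked, and still so for the second after the job is handed in, with the robot touching nothing.
It also fails if it takes over 42 s, if anything falls off the work surface, if the arm or the gripper's body presses on something with over 40 N, if the wrist force passes 120 N, or if a joint passes its speed limit or range.

## Working session

There is one attempt and no reset: what is moved stays moved. The work goes in short steps, Python scripts to look and compute and a shell command to move; the robot and the scene stay as the last step left them, time stands still between calls to the robot, and variables do not carry over. Pictures are saved under pics/ and viewed, and the job is handed in when it is done.

```bash
mkdir -p pics; ls
python3 - <<'E'
from plant import get_obs,camera,finger_overhang
import cv2,numpy as np,pickle
o=get_obs();print(o,finger_overhang)
for n in ("top","scene"):
    c=camera(n);cv2.imwrite(f"pics/{n}0.png",c["image"]);pickle.dump(c,open(f"{n}0.pkl","wb"))
    print(n,c["fx"],c["cx"],c["cy"],c["R"],c["t"])
E
```

```text
pics
{'clock': 0.0, 'joints': array([-1.38350147,  0.59212063,  0.04831136,  1.60980081, -0.03330636,
        0.94270916, -0.03371398]), 'joint_velocities': array([ 0.00182629, -0.00056819, -0.0011857 , -0.00135391,  0.00076437,
        0.00194202, -0.00026489]), 'joint_efforts': array([-3.51973031e-04, -5.48697925e+01,  1.54633474e+00, -1.98122871e+01,
        9.37505654e-03,  8.86734459e-03, -8.96925627e-07]), 'ee_pos': array([0.20071961, 0.69598061, 0.30274803]), 'orientation': array([ 1.39909903e-01,  9.90163609e-01, -1.11253748e-03, -9.29840236e-05]), 'ft_force': array([ 0.19824578, -0.70813444,  0.16672363]), 'torque': array([-0.00494872, -0.05162914,  0.00959118]), 'opening': 0.08516563076119688} 0.0726
top 417.10776825902536 256.9751089534643 193.8993279019746 [[-0.02925413 -0.99949939  0.01204823]
 [-0.98076023  0.02637404 -0.19342642]
 [ 0.19301183 -0.01747494 -0.98104081]] [0.07584548 0.51230094 1.15502221]
scene 463.96940831151596 258.2489570541677 194.08827218418602 [[ 0.63656013 -0.77119225 -0.00732939]
 [-0.31481816 -0.25115911 -0.91531887]
 [ 0.70404597  0.58496293 -0.4026632 ]] [-0.25328571  0.26193862  0.80548331]
```

View pics/top0.png

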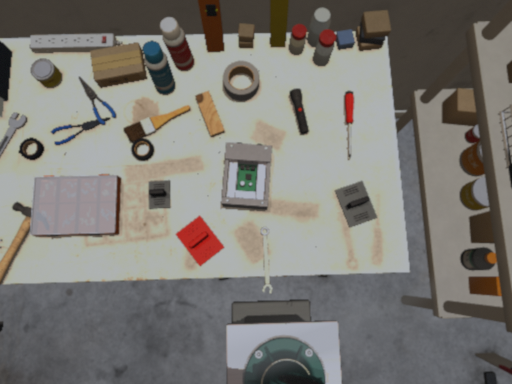

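View pics/scene0.png

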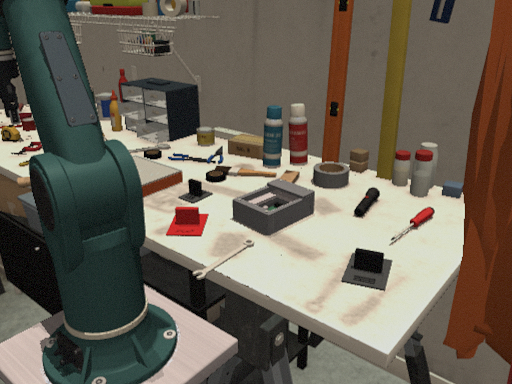

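The top view shows the box at about (247,176) with its lip at the far side (row 150). Dark covers lie at (160,195) and (356,203), and the right one looks larger. A red look-alike sits at (200,240). Next I measure them.

```bash
cat > h.py <<'E'
import numpy as np,cv2,pickle
from scipy.spatial.transform import Rotation as Ro
def world(c):
    z=c["z_map"];v,u=np.mgrid[:z.shape[0],:z.shape[1]]
    P=np.stack([(u-c["cx"])/c["fx"]*z,(v-c["cy"])/c["fy"]*z,z],-1)-c["t"]
    return P@c["R"]   # R^T (P-t)
def ray(c,u,v,h):
    d=np.array([(u-c["cx"])/c["fx"],(v-c["cy"])/c["fy"],1.])@c["R"];o=-c["R"].T@c["t"]
    return o+d*(h-o[2])/d[2]
E
python3 - <<'E'
from h import *
c=pickle.load(open("top0.pkl","rb"));W=world(c);im=c["image"]
print("table z",[W[v,u].round(3) for u,v in((200,200),(320,150),(300,240))])
hsv=cv2.cvtColor(im,cv2.COLOR_BGR2HSV)
dark=((hsv[...,2]<130)&(hsv[...,1]<90)).astype(np.uint8)
for nm,(u0,u1,v0,v1) in dict(left=(140,180,175,215),right=(325,385,172,235),box=(212,280,135,218)).items():
    m=np.zeros_like(dark);m[v0:v1,u0:u1]=dark[v0:v1,u0:u1]
    z=W[...,2]
    if nm=="box": m=((z>.05)&(z<.075)).astype(np.uint8); mm=np.zeros_like(m);mm[v0:v1,u0:u1]=m[v0:v1,u0:u1];m=mm
    for lab,lo,hi in (("plate",-.01,.02),("fin",.04,.06),("lip",.064,.075),("rim",.05,.064),("all",.04,.08)):
        s=(m>0)&(z>lo)&(z<hi)
        if s.sum()<10: continue
        p=W[s]; r=cv2.minAreaRect((p[:,:2]*1000).astype(np.float32))
        print(nm,lab,s.sum(),np.round(r[0],1),np.round(r[1],1),round(r[2],2),p[:,2].mean().round(4))
big=cv2.resize(im[130:260,130:390],None,fx=3,fy=3,interpolation=cv2.INTER_CUBIC);cv2.imwrite("pics/zoom.png",big)
E
```

```text
table z [array([ 0.51 ,  0.232, -0.003]), array([ 0.657, -0.138, -0.001]), array([ 0.382, -0.062,  0.001])]
left plate 474 [531.  353.3] [84.1 61.3] 1.22 0.0048
left fin 78 [532.5 352.8] [15.2 39.8] 0.77 0.049
left rim 33 [530.5 353.1] [38.1 11.7] 89.2 0.0516
left all 78 [532.5 352.8] [15.2 39.8] 0.77 0.049
right plate 1056 [ 486.1 -233.9] [119.5  92.8] 17.72 0.0043
right fin 100 [ 486.7 -231.3] [14.  58.4] 17.33 0.0495
right rim 41 [ 487.1 -231. ] [11.7 58.5] 20.31 0.0518
right all 100 [ 486.7 -231.3] [14.  58.4] 17.33 0.0495
box fin 528 [547.8  94.5] [134.2 130.7] 84.38 0.0572
box lip 717 [573.   92.1] [134.  179.5] 84.2 0.0677
box rim 713 [573.1  92.1] [134.2 181.4] 84.49 0.0584
box all 1430 [573.  92.] [134.3 181.5] 84.3 0.0631
```

View pics/zoom.png

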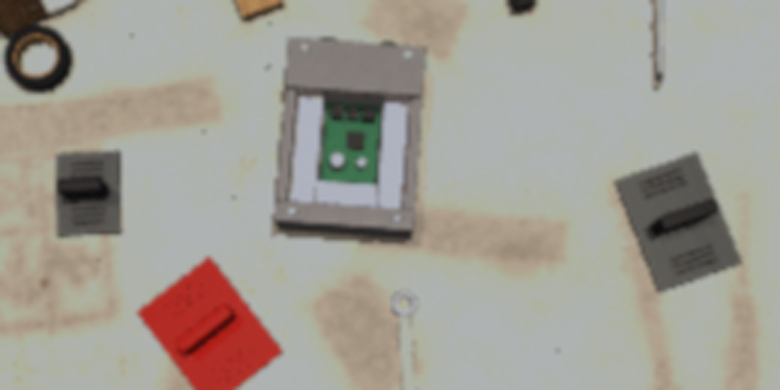

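Sizes match: the right cover measures 119.5x93 mm (large) and the left 84x61 mm (small). The box measures 134x181 mm at 68 mm high, with yaw about -5.7°. I'll cross-check with the scene view and compute the first moves.

```bash
cat >> h.py <<'E'
def down(yaw_y_deg,tilt_deg=0):
    "tool frame: z down, tool y along world yaw; tilt = +x(cover) end low, cover frame pitched"
    a=np.radians(yaw_y_deg)
    y=np.array([np.cos(a),np.sin(a),0]);z=np.array([0,0,-1.]);x=np.cross(y,z)
    R=np.stack([x,y,z],1)
    ax=np.array([-np.sin(a),np.cos(a),0])  # cover y axis; + rotation lowers +x end
    return Ro.from_rotvec(ax*np.radians(tilt_deg))*Ro.from_matrix(R)
def rel(pos,R,o=None):
    from plant import get_obs
    o=o or get_obs();R0=Ro.from_quat(o["orientation"])
    d=R0.inv().apply(np.array(pos)-o["ee_pos"])*1000;r=(R0.inv()*R).as_rotvec()
    print("row",d.round(1),r.round(4),"dist",np.linalg.norm(d).round(0),"deg",np.degrees(np.linalg.norm(r)).round(1))
E
python3 - <<'E'
from h import *
c=pickle.load(open("scene0.pkl","rb"));W=world(c);z=W[...,2]
def rect(s,n):
    p=W[s];r=cv2.minAreaRect((p[:,:2]*1000).astype(np.float32));print(n,s.sum(),np.round(r[0],1),np.round(r[1],1),round(r[2],1))
def near(x,y,r): return np.hypot(W[...,0]-x,W[...,1]-y)<r
g=c["image"].max(2)
rect(near(.487,-.232,.06)&(z>.046)&(z<.056),"fin top")
rect(near(.487,-.232,.09)&(z>.001)&(z<.02)&(g<110),"plate")
rect(near(.573,.092,.13)&(z>.055)&(z<.075),"box top")
rect(near(.573,.092,.13)&(z>.0645)&(z<.071),"lip")
rel((.58,.25,.30),down(17.5))
E
```

```text
fin top 127 [ 486.  -235.1] [17.8 59. ] 16.7
plate 1002 [ 484.1 -234.7] [124.7  88.7] 18.0
box top 860 [570.7  88. ] [137.5 182.9] 85.0
lip 372 [634.8  82.7] [137.1  54. ] 85.2
row [-488.  -323.5    3.6] [-0.0018  0.0011  0.9846] dist 585.0 deg 56.4
```

```bash
python3 -m jog '[[-488,-323,4,0,0,0.985,100],[-488,-323,4,0,0,0.985,100],[-488,-323,4,0,0,0.985,100],[-488,-323,4,0,0,0.985,100],[-488,-323,4,0,0,0.985,100],[-488,-323,4,0,0,0.985,100],[-488,-323,4,0,0,0.985,100],[-488,-323,4,0,0,0.985,100],[-488,-323,4,0,0,0.985,100],[-488,-323,4,0,0,0.985,100],[-488,-323,4,0,0,0.985,100],[-488,-323,4,0,0,0.985,100]]'
python3 - <<'E'
from h import *
rel((.486,-.233,.25),down(17.5))
E
```

```text
clock: 1.1
ee_pos: [0.5254, 0.314, 0.2999]
orientation: [0.591, 0.806, -0.001, 0.0]
ft_force: [0.3, 1.0, 0.1]
opening: 0.0852
row [-509.7 -202.    51.2] [-0.0018  0.0019  0.    ] dist 551.0 deg 0.1
```

```bash
python3 -m jog '[[-510,-202,50,0,0,0,100],[-510,-202,50,0,0,0,100],[-510,-202,50,0,0,0,100],[-510,-202,50,0,0,0,100],[-510,-202,50,0,0,0,100],[-510,-202,50,0,0,0,100],[-510,-202,50,0,0,0,100],[-510,-202,50,0,0,0,100],[-510,-202,50,0,0,0,100],[-510,-202,50,0,0,0,100],[-510,-202,50,0,0,0,100],[-510,-202,50,0,0,0,100]]'
python3 -m jog '[[-80,-30,8,0,0,0,100],[-80,-30,8,0,0,0,100],[-80,-30,8,0,0,0,100],[-80,-30,8,0,0,0,100]]'
python3 - <<'E'
from h import *
from plant import camera,get_obs
c=camera("wrist");cv2.imwrite("pics/w1.png",c["image"]);pickle.dump(c,open("w1.pkl","wb"))
W=world(c);z=W[...,2];g=c["image"].max(2)
print(get_obs()["ee_pos"],Ro.from_quat(get_obs()["orientation"]).as_matrix()[:2,1])
def near(x,y,r): return np.hypot(W[...,0]-x,W[...,1]-y)<r
def rect(s,n):
    p=W[s];r=cv2.minAreaRect((p[:,:2]*1000).astype(np.float32));print(n,s.sum(),np.round(r[0],1),np.round(r[1],1),round(r[2],1),p[:,2].mean())
rect(near(.487,-.232,.06)&(z>.046)&(z<.056),"fin top")
rect(near(.487,-.232,.09)&(z>.001)&(z<.02)&(g<110),"plate")
rel((.486,-.233,.25),down(17.5))
E
```

```text
clock: 2.1
ee_pos: [0.489, -0.1829, 0.2555]
orientation: [0.591, 0.807, -0.001, -0.0]
ft_force: [1.2, 0.4, -0.2]
opening: 0.0853
clock: 2.43
ee_pos: [0.4831, -0.2723, 0.2475]
orientation: [0.594, 0.804, -0.002, 0.0]
ft_force: [0.1, -0.1, 0.4]
opening: 0.0855
[ 0.4837667  -0.26935689  0.24731158] [0.95460165 0.29787126]
fin top 948 [ 487.7 -235.1] [13.6 59.2] 17.7 0.05151326475331844
plate 9000 [ 473.7 -222.8] [138.6 121.2] 17.6 0.005588603277960701
row [34.  13.  -2.8] [-0.0029  0.001  -0.003 ] dist 37.0 deg 0.2
```

View pics/w1.png

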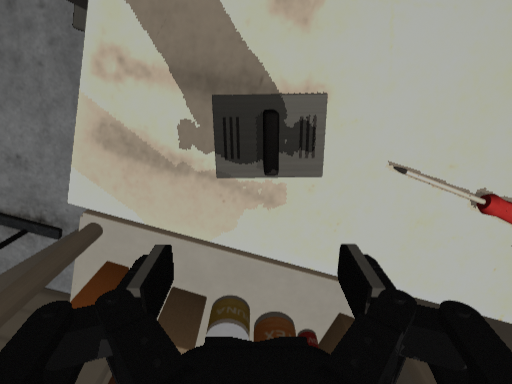

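The wrist view shows the large cover at about (270,135), fin upright and screwdriver well clear. The fin is at (0.487,-0.234), yaw 17.6°, and all three views agree within 2–4 mm.

Run:
```python
from h import *
rel((.487,-.234,.10),down(17.6))
```

```text
row [ 32.9  14.  147.2] [-0.0029  0.001  -0.0047] dist 152.0 deg 0.3
```

```bash
python3 -m jog '[[33,14,40,-0.003,0.001,-0.005,100],[33,14,80,-0.003,0.001,-0.005,100],[33,14,110,-0.003,0.001,-0.005,100],[33,14,130,-0.003,0.001,-0.005,100],[33,14,140,-0.003,0.001,-0.005,100],[33,14,147,-0.003,0.001,-0.005,100],[33,14,147,-0.003,0.001,-0.005,100],[33,14,147,-0.003,0.001,-0.005,100],[33,14,147,-0.003,0.001,-0.005,100]]' 40
python3 - <<'E'
from h import *
rel((.487,-.234,.10),down(17.6))
from plant import camera
cv2.imwrite("pics/w2.png",camera("wrist")["image"])
E
```

```text
clock: 3.23
ee_pos: [0.4879, -0.2342, 0.1016]
orientation: [0.59, 0.807, 0.0, 0.001]
ft_force: [0.3, -0.3, 0.2]
opening: 0.0852
row [ 0.4 -0.8  1.6] [0.0021 0.0017 0.0005] dist 2.0 deg 0.2
```

View pics/w2.png

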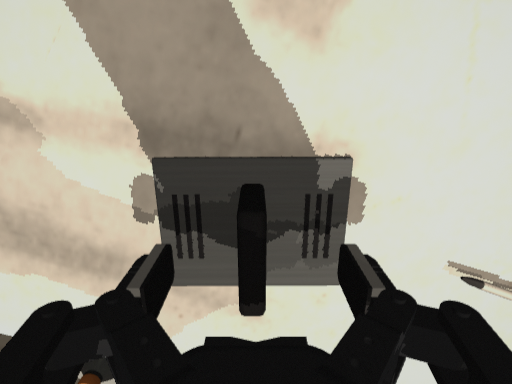

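The fin (column 252) is midway between the fingertips (160 and 350), so I close.

```bash
python3 -m jog '[[0,-1,1,0.002,0.002,0,50],[0,-1,1,0.002,0.002,0,20],[0,-1,1,0.002,0.002,0,5],[0,-1,1,0.002,0.002,0,5],[0,-1,1,0.002,0.002,0,5],[0,-1,1,0.002,0.002,0,5],[0,-1,1,0.002,0.002,0,5],[0,-1,1,0.002,0.002,0,5],[0,-1,1,0.002,0.002,0,5],[0,-1,1,0.002,0.002,0,5]]' 60
python3 - <<'E'
from plant import camera
import cv2
cv2.imwrite("pics/w3.png",camera("wrist")["image"])
E
```

```text
clock: 4.12
ee_pos: [0.487, -0.2347, 0.1009]
orientation: [0.591, 0.807, 0.0, 0.0]
ft_force: [-0.2, 0.1, 3.6]
opening: 0.0132
```

View pics/w3.png

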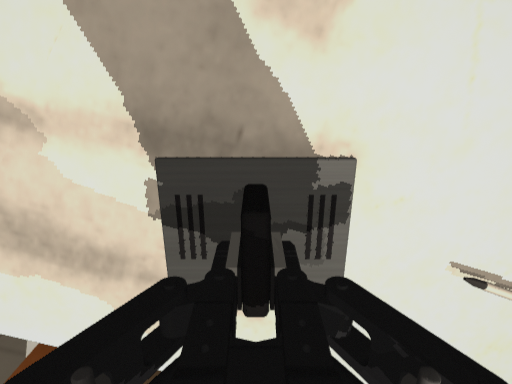

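Gripped at 13 mm opening. Next: lift, turn to the box's yaw, and look at the box from beside it.

```bash
python3 -m jog '[[0,0,-20,0,0,0,5],[0,0,-50,0,0,0,5],[0,0,-90,0,0,0,5],[0,0,-130,0,0,0,5],[0,0,-165,0,0,0,5],[0,0,-190,0,0,0,5],[0,0,-200,0,0,0,5],[0,0,-200,0,0,0,5]]'
python3 - <<'E'
from h import *
rel((.56,-.03,.30),down(-5.5))
E
```

```text
clock: 4.83
ee_pos: [0.4876, -0.235, 0.3025]
orientation: [0.59, 0.807, 0.001, 0.002]
ft_force: [1.4, 0.5, -3.0]
opening: 0.0131
row [173.5 131.1   2.6] [0.0043 0.0016 0.4037] dist 217.0 deg 23.1
```

```bash
python3 -m jog '[[25,20,2,0.004,0.002,0.06,5],[55,40,2,0.004,0.002,0.13,5],[85,65,2,0.004,0.002,0.2,5],[115,87,2,0.004,0.002,0.27,5],[145,110,2,0.004,0.002,0.34,5],[165,125,2,0.004,0.002,0.39,5],[173,131,2,0.004,0.002,0.404,5],[173,131,2,0.004,0.002,0.404,5],[173,131,2,0.004,0.002,0.404,5]]'
python3 - <<'E'
from h import *
from plant import camera,get_obs
c=camera("wrist");cv2.imwrite("pics/w4.png",c["image"]);pickle.dump(c,open("w4.pkl","wb"))
W=world(c);z=W[...,2];o=get_obs();print(o["ee_pos"],np.degrees(np.arctan2(*Ro.from_quat(o["orientation"]).as_matrix()[1::-1,1])))
def near(x,y,r): return np.hypot(W[...,0]-x,W[...,1]-y)<r
def rect(s,n):
    p=W[s];r=cv2.minAreaRect((p[:,:2]*1000).astype(np.float32));print(n,s.sum(),np.round(r[0],1),np.round(r[1],1),round(r[2],1),p[:,2].mean())
rect(near(.572,.09,.13)&(z>.05)&(z<.075),"box")
rect(near(.572,.09,.13)&(z>.0645)&(z<.075),"lip")
rect(near(.572,.09,.1)&(z>.035)&(z<.046),"seat")
rect((z>.17)&(z<.23)&near(.56,-.03,.09),"plate")
E
```

```text
clock: 5.58
ee_pos: [0.5588, -0.03, 0.2981]
orientation: [0.74, 0.673, -0.002, -0.001]
ft_force: [-0.1, -0.0, -1.5]
opening: 0.0124
[ 0.55865526 -0.03147131  0.29868273] -5.542471600755753
box 10312 [571.8  77.8] [111.7 180.8] 84.2 0.06531765802089555
lip 6400 [636.3  70. ] [108.3  50.6] 84.5 0.06895391786369959
seat 6726 [559.3  87.1] [102.6 114.2] 84.7 0.04276221540805998
plate 18263 [559.8 -29. ] [ 87.5 120.1] 84.6 0.20336967830074337
```

View pics/w4.png

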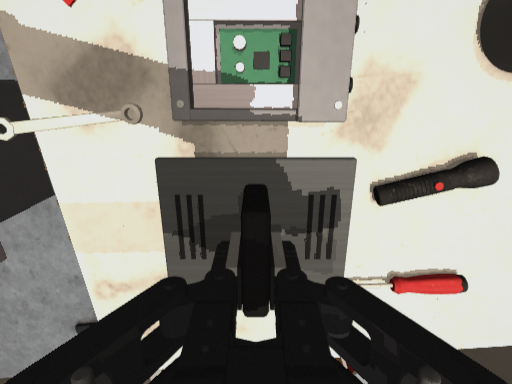

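The wrist view shows the plate flat in hand, centred on the fin, with the box behind it. Board at (257,52), lip at right (columns 303–357). Box at (572.8,88.9), yaw -5.5°, and the lip position agrees. Next: plan the tilted poses.

```bash
cat >> h.py <<'E'
B=np.array([.5728,.0889,.042]);YAW=-5.5;OFF=np.array([.002,.0008,.1009])
def pose(e,h,th):
    "low edge at box x=e mm, h mm above the seat, tilt th deg -> TCP pos, R"
    Rb=Ro.from_euler('z',YAW,degrees=True);t=np.radians(th)
    p=B+Rb.apply(np.array([e-60*np.cos(t),0,h+60*np.sin(t)])/1000)
    R=down(YAW,th);return p-R.apply(OFF),R
E
python3 - <<'E'
from h import *
for a in ((0,70,0),(28,65,20),(30,5,20)):
    p,R=pose(*a);print(a,p.round(4));rel(p,R)
E
```

```text
(0, 70, 0) [0.5121 0.0927 0.2129]
row [119.2 -58.   85.8] [-0.0037  0.0013 -0.0007] dist 158.0 deg 0.2
(28, 65, 20) [0.578  0.0864 0.2226]
row [119.3   8.1  75.9] [ 0.3454  0.0011 -0.001 ] dist 142.0 deg 19.8
(30, 5, 20) [0.58   0.0862 0.1626]
row [119.4  10.3 135.9] [ 0.3454  0.0011 -0.001 ] dist 181.0 deg 19.8
```

```bash
python3 -m jog '[[20,0,5,0.06,0.001,-0.001,5],[45,2,10,0.12,0.001,-0.001,5],[70,4,20,0.18,0.001,-0.001,5],[95,6,35,0.24,0.001,-0.001,5],[110,7,50,0.3,0.001,-0.001,5],[119,8,65,0.345,0.001,-0.001,5],[119,8,76,0.345,0.001,-0.001,5],[119,8,76,0.345,0.001,-0.001,5],[119,8,76,0.345,0.001,-0.001,5]]'
python3 - <<'E'
from h import *
from plant import camera
for a in ((28,65,20),(30,5,20)):
    p,R=pose(*a);print(a,p.round(4));rel(p,R)
for n in("scene","top"):
  c=camera(n);cv2.imwrite(f"pics/{n}5.png",c["image"]);
E
```

```text
clock: 6.38
ee_pos: [0.577, 0.0833, 0.222]
orientation: [0.73, 0.661, -0.118, -0.128]
ft_force: [-0.2, 0.7, -2.4]
opening: 0.0129
(28, 65, 20) [0.578  0.0864 0.2226]
row [ 3.2  0.4 -0.8] [-0.0007  0.0011 -0.0039] dist 3.0 deg 0.2
(30, 5, 20) [0.58   0.0862 0.1626]
row [ 3.3 22.9 54.9] [-0.0007  0.0011 -0.0039] dist 60.0 deg 0.2
```

View pics/scene5.png

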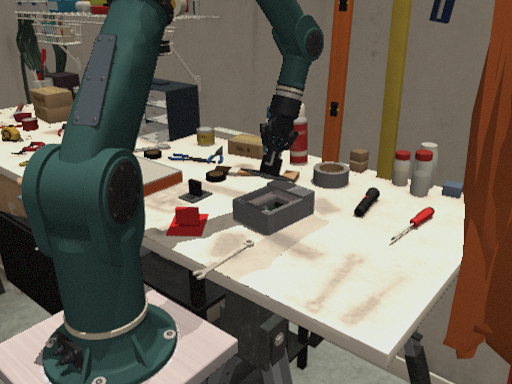

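Run:
```python
from h import *
from plant import camera
c=camera("wrist");cv2.imwrite("pics/w5.png",c["image"])
c=camera("scene");p=c["R"]@np.array([.577,.0833,.222])+c["t"];print(p[:2]/p[2]*c["fx"]+[c["cx"],c["cy"]])
a=cv2.resize(c["image"][100:240,200:350],None,fx=3,fy=3,interpolation=2)
cv2.imwrite("pics/s5z.png",a)
```

```text
[277.32274738 137.1015897 ]
```

View pics/s5z.png

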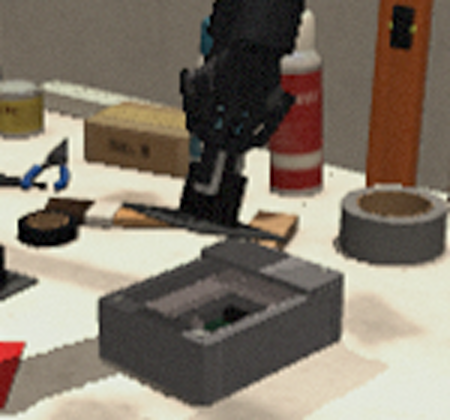

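View pics/w5.png

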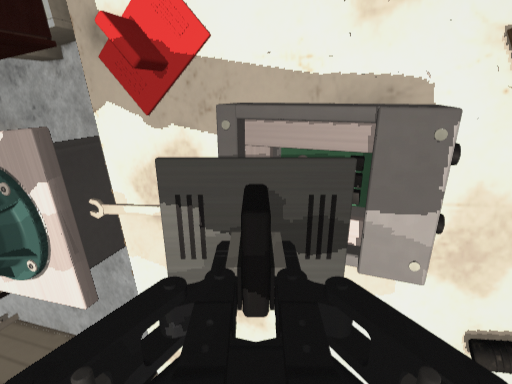

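The cover is in hand, seen edge-on in the scene view (zoom, row 215) with its low end toward the lip. I lower it straight down.

```bash
python3 -m jog '[[3,3,6,0,0,-0.004,5],[3,8,18,0,0,-0.004,5],[3,13,30,0,0,-0.004,5],[3,17,40,0,0,-0.004,5],[3,20,48,0,0,-0.004,5],[3,22,53,0,0,-0.004,5],[3,23,55,0,0,-0.004,5],[3,23,55,0,0,-0.004,5],[3,23,55,0,0,-0.004,5]]'
python3 - <<'E'
from h import *
from plant import camera,get_obs
for a in ((30,5,20),(45,4,20),(58,3,20),(60,1,20)):
    p,R=pose(*a);print(a,p.round(4));rel(p,R)
c=camera("wrist");cv2.imwrite("pics/w6.png",c["image"]);W=world(c);np.save("w6.npy",W)
c=camera("scene");cv2.imwrite("pics/s6.png",cv2.resize(c["image"][100:240,200:350],None,fx=4,fy=4,interpolation=2))
print(get_obs()["ft_force"])
E
```

```text
clock: 7.33
ee_pos: [0.5814, 0.0873, 0.1643]
orientation: [0.729, 0.663, -0.115, -0.128]
ft_force: [-0.6, 0.8, -2.2]
opening: 0.0128
(30, 5, 20) [0.58   0.0862 0.1626]
row [-1.2 -0.7  2. ] [ 0.0028 -0.0006  0.0019] dist 2.0 deg 0.2
(45, 4, 20) [0.5949 0.0848 0.1616]
row [-1.3 13.7 -2.1] [ 0.0028 -0.0006  0.0019] dist 14.0 deg 0.2
(58, 3, 20) [0.6078 0.0835 0.1606]
row [-1.3 26.3 -5.6] [ 0.0028 -0.0006  0.0019] dist 27.0 deg 0.2
(60, 1, 20) [0.6098 0.0833 0.1586]
row [-1.3 28.9 -4.4] [ 0.0028 -0.0006  0.0019] dist 29.0 deg 0.2
[-0.21759044 -0.36601753 -1.70083905]
```

View pics/s6.png

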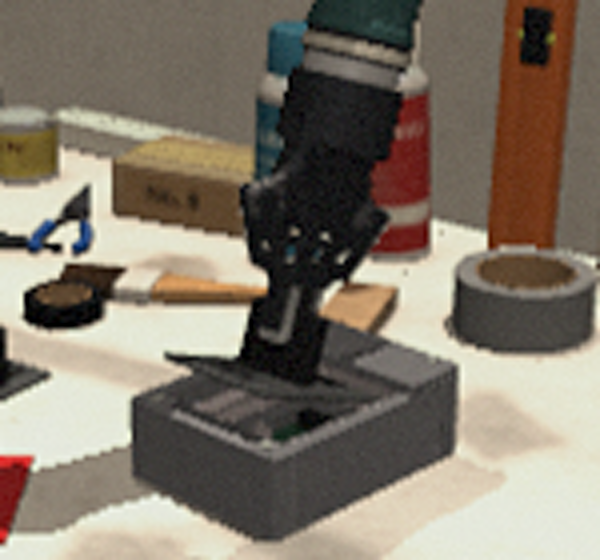

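View pics/w6.png

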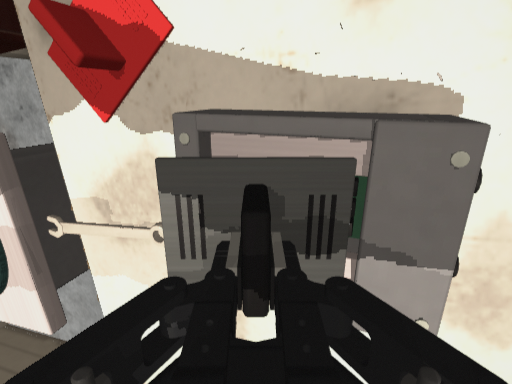

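The cover's low edge (column 355) sits just short of the lip edge (column 370) and inside the side wall (row 133). No contact force, so I slide it under.

```bash
python3 -m jog '[[-1,2,1,0.003,0,0.002,5],[-1,6,0,0.003,0,0.002,5],[-1,10,-1,0.003,0,0.002,5],[-1,14,-2,0.003,0,0.002,5],[-1,18,-3,0.003,0,0.002,5],[-1,22,-4,0.003,0,0.002,5],[-1,26,-5,0.003,0,0.002,5],[-1,26,-5,0.003,0,0.002,5],[-1,26,-5,0.003,0,0.002,5]]'
python3 - <<'E'
from h import *
from plant import camera,get_obs
for a in ((58,3,20),(60,1,20),(60,0,20)):
    p,R=pose(*a);print(a,p.round(4));rel(p,R)
c=camera("wrist");cv2.imwrite("pics/w7.png",c["image"]);
c=camera("scene");cv2.imwrite("pics/s7.png",cv2.resize(c["image"][100:240,200:350],None,fx=4,fy=4,interpolation=2))
print(get_obs()["ft_force"],get_obs()["torque"])
E
```

```text
clock: 8.18
ee_pos: [0.6078, 0.0838, 0.1605]
orientation: [0.729, 0.662, -0.116, -0.129]
ft_force: [-0.6, -0.8, -1.5]
opening: 0.013
(58, 3, 20) [0.6078 0.0835 0.1606]
row [-0.3  0.  -0.1] [ 0.0006 -0.0008 -0.0001] dist 0.0 deg 0.1
(60, 1, 20) [0.6098 0.0833 0.1586]
row [-0.3  2.6  1.1] [ 0.0006 -0.0008 -0.0001] dist 3.0 deg 0.1
(60, 0, 20) [0.6098 0.0833 0.1576]
row [-0.3  2.9  2. ] [ 0.0006 -0.0008 -0.0001] dist 4.0 deg 0.1
[-0.17445896  0.06342517 -2.42840442] [-0.02713661 -0.53237815  0.02940337]
```

View pics/w7.png

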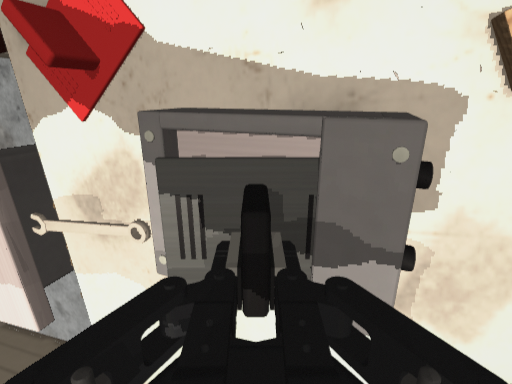

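View pics/s7.png

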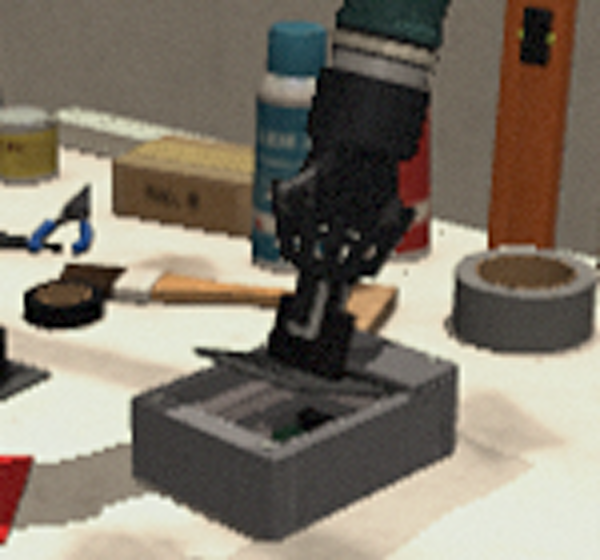

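The cover's right end passes under the lip edge (column 320), with no contact force. Now I work out the lowering about the hooked edge.

Run:
```python
from h import *
for a in ((60,1,20),(60,.5,17),(60,.5,14),(60,.5,11),(60,.5,8),(60,.5,5)):
    p,R=pose(*a);print(a);rel(p,R)
```

```text
(60, 1, 20)
row [-0.3  3.1  1. ] [ 0.     -0.0009 -0.0001] dist 3.0 deg 0.1
(60, 0.5, 17)
row [-0.3 -2.   4.8] [-0.0523 -0.0009 -0.0001] dist 5.0 deg 3.0
(60, 0.5, 14)
row [-0.3 -7.   8.4] [-1.047e-01 -9.000e-04 -1.000e-04] dist 11.0 deg 6.0
(60, 0.5, 11)
row [ -0.3 -11.8  12.2] [-1.57e-01 -9.00e-04 -1.00e-04] dist 17.0 deg 9.0
(60, 0.5, 8)
row [ -0.3 -16.4  16.3] [-2.094e-01 -9.000e-04 -1.000e-04] dist 23.0 deg 12.0
(60, 0.5, 5)
row [ -0.3 -20.8  20.6] [-2.618e-01 -9.000e-04 -2.000e-04] dist 29.0 deg 15.0
```

```bash
python3 -m jog '[[0,3,1,0,-0.001,0,5],[0,3,1,0,-0.001,0,5],[0,0.5,3,-0.026,-0.001,0,5],[0,-2,4.8,-0.052,-0.001,0,5],[0,-4.5,6.6,-0.078,-0.001,0,5],[0,-7,8.4,-0.105,-0.001,0,5],[0,-9.4,10.3,-0.131,-0.001,0,5],[0,-11.8,12.2,-0.157,-0.001,0,5],[0,-14.1,14.3,-0.183,-0.001,0,5],[0,-16.4,16.3,-0.209,-0.001,0,5],[0,-16.4,16.3,-0.209,-0.001,0,5]]'
python3 - <<'E'
from h import *
from plant import get_obs,camera
for a in ((60,.5,8),(60,.5,6),(60,.5,4),(60,.5,2),(60,.5,1),(60,.3,0)):
    p,R=pose(*a);print(a);rel(p,R)
print(get_obs()["ft_force"],get_obs()["torque"])
c=camera("wrist");cv2.imwrite("pics/w8.png",c["image"]);
E
```

```text
clock: 9.2
ee_pos: [0.5846, 0.0862, 0.1508]
orientation: [0.738, 0.671, -0.048, -0.053]
ft_force: [-1.1, 0.1, -3.0]
opening: 0.0129
(60, 0.5, 8)
row [-0.4  1.8 -0.4] [-0.0029  0.0001  0.0002] dist 2.0 deg 0.2
(60, 0.5, 6)
row [-0.4 -1.7  1.8] [-0.0378  0.0001  0.0002] dist 2.0 deg 2.2
(60, 0.5, 4)
row [-0.4 -5.1  4.1] [-0.0727  0.0001  0.0002] dist 7.0 deg 4.2
(60, 0.5, 2)
row [-0.4 -8.4  6.6] [-1.076e-01  1.000e-04  2.000e-04] dist 11.0 deg 6.2
(60, 0.5, 1)
row [ -0.4 -10.    7.8] [-1.251e-01  1.000e-04  2.000e-04] dist 13.0 deg 7.2
(60, 0.3, 0)
row [ -0.4 -11.6   9.3] [-1.425e-01  1.000e-04  2.000e-04] dist 15.0 deg 8.2
[-1.13674941  0.05551656 -3.04110144] [ 0.05761398 -0.13782167 -0.06965307]
```

View pics/w8.png

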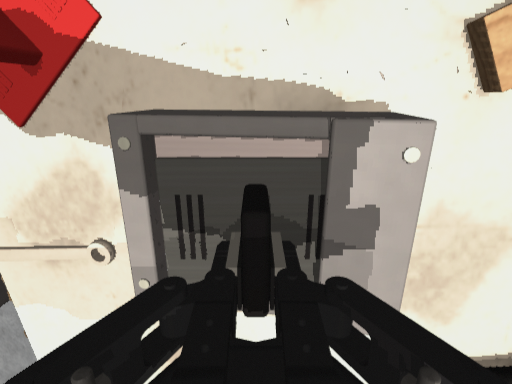

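Forces are still low. The cover (columns 157–325) is inside the near wall, with its far end under the lip. I keep lowering.

```bash
python3 -m jog '[[0,1,0,-0.01,0,0,5],[0,0,0.8,-0.02,0,0,5],[0,-1.7,1.8,-0.038,0,0,5],[0,-3.4,3,-0.055,0,0,5],[0,-5.1,4.1,-0.073,0,0,5],[0,-6.7,5.4,-0.09,0,0,5],[0,-8.4,6.6,-0.108,0,0,5],[0,-10,7.8,-0.125,0,0,5],[0,-10,7.8,-0.125,0,0,5],[0,-10,7.8,-0.125,0,0,5]]'
python3 - <<'E'
from h import *
from plant import get_obs,camera
for a in ((60,.5,1),(60,0.3,0),(60,-1,0)):
    p,R=pose(*a);print(a);rel(p,R)
print(get_obs()["ft_force"],get_obs()["torque"])
c=camera("wrist");W=world(c);z=W[...,2]
for v,u in ((180,180),(180,300),(200,170),(270,190),(230,315)): print((u,v),W[v,u].round(4))
E
```

```text
clock: 10.08
ee_pos: [0.5744, 0.0872, 0.1446]
orientation: [0.74, 0.672, -0.006, -0.007]
ft_force: [-0.2, 0.4, -2.8]
opening: 0.0129
(60, 0.5, 1)
row [-0.4 -0.7  0.1] [-0.0002  0.      0.0002] dist 1.0 deg 0.0
(60, 0.3, 0)
row [-0.4 -2.5  1.4] [-0.0177  0.      0.0002] dist 3.0 deg 1.0
(60, -1, 0)
row [-0.4 -2.5  2.7] [-0.0177  0.      0.0002] dist 4.0 deg 1.0
[-0.20898472  0.44005754 -2.77574466] [-0.05683128  0.02596867 -0.03025748]
(180, 180) [0.5318 0.1228 0.0501]
(300, 180) [0.6036 0.116  0.0493]
(170, 200) [0.5233 0.1106 0.0501]
(190, 270) [0.5274 0.0602 0.0505]
(315, 230) [0.6116 0.0818 0.0489]
```

```bash
python3 -m jog '[[0,-1.2,0.7,-0.009,0,0,5],[0,-2.5,1.4,-0.018,0,0,5],[0,-2.5,2,-0.018,0,0,5],[0,-2.5,2.5,-0.018,0,0,5],[0,-2.5,2.5,-0.018,0,0,5]]'
python3 - <<'E'
from h import *
from plant import get_obs
for a in ((60,0,0),(60,-1,0)):
    p,R=pose(*a);rel(p,R)
print(get_obs()["ft_force"],get_obs()["torque"])
E
```

```text
clock: 10.55
ee_pos: [0.5721, 0.0873, 0.1429]
orientation: [0.74, 0.672, 0.0, -0.0]
ft_force: [-2.0, 0.1, 4.5]
opening: 0.0129
row [-0.4 -0.2 -0. ] [ 0.0003 -0.0006 -0.    ] dist 0.0 deg 0.0
row [-0.4 -0.2  1. ] [ 0.0003 -0.0006 -0.    ] dist 1.0 deg 0.0
[-1.97016597  0.05591555  4.50075042] [ 0.06748705  0.5152706  -0.0079425 ]
```

Contact with the seat: the force changed from -2.8 to +4.5 N, at exactly the expected height. A little more, then check before opening.

```bash
python3 -m jog '[[0,0,0.5,0,0,0,5],[0,0,0.8,0,0,0,5],[0,0,0.8,0,0,0,5]]'
python3 - <<'E'
from h import *
from plant import get_obs,camera
o=get_obs();print(o["ft_force"],o["torque"],o["ee_pos"])
c=camera("wrist");cv2.imwrite("pics/w9.png",c["image"]);W=world(c)
for v,u in ((180,180),(180,300),(200,170),(270,190),(230,315)): print((u,v),W[v,u].round(4))
E
```

```text
clock: 10.8
ee_pos: [0.572, 0.0873, 0.1429]
orientation: [0.74, 0.672, 0.0, -0.0]
ft_force: [-2.8, -0.0, 6.9]
opening: 0.0128
[-2.76894696 -0.03576758  6.86046408] [-0.04677267  0.55517911  0.01351602] [0.57203871 0.0872921  0.14286217]
(180, 180) [0.5308 0.1226 0.0465]
(300, 180) [0.6031 0.1158 0.0473]
(170, 200) [0.5227 0.1107 0.0474]
(190, 270) [0.5269 0.0606 0.0484]
(315, 230) [0.6111 0.0817 0.0476]
```

View pics/w9.png

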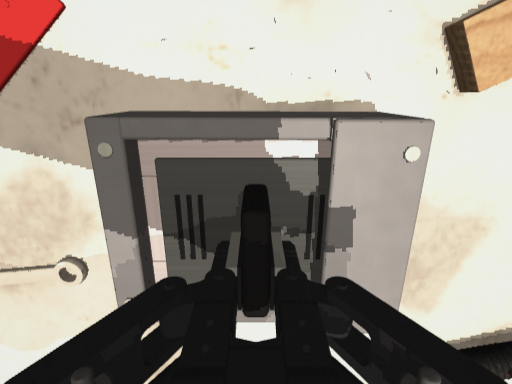

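The plate lies flat, top at about 47 mm throughout (seat 42 + 5), with a seat strip showing round it and its far end under the lip. I open partway so the fingers stay clear of the lip, then retreat upward.

```bash
python3 -m jog '[[0,0,0,0,0,0,25],[0,0,0,0,0,0,35],[0,0,0,0,0,0,40],[0,0,0,0,0,0,40],[0,0,0,0,0,0,40],[0,0,-10,0,0,0,40],[0,0,-30,0,0,0,40],[0,0,-65,0,0,0,40],[0,0,-100,0,0,0,40],[0,0,-130,0,0,0,40],[0,0,-130,0,0,0,40]]'
python3 -m jog '[[-40,0,-15,0,0,0,40],[-80,0,-30,0,0,0,40],[-110,0,-30,0,0,0,40],[-120,0,-30,0,0,0,40],[-120,0,-30,0,0,0,40],[-120,0,-30,0,0,0,40]]'
python3 - <<'E'
from h import *
from plant import get_obs,camera
def rect(W,s,n):
    p=W[s];r=cv2.minAreaRect((p[:,:2]*1000).astype(np.float32));print(n,s.sum(),np.round(r[0],1),np.round(r[1],1),round(r[2],1),p[:,2].mean().round(4));return p
for n in("wrist","top","scene"):
    c=camera(n);cv2.imwrite(f"pics/{n}10.png",c["image"]);W=world(c);z=W[...,2]
    d=W-np.array([.5728,.0889,0]);a=np.radians(-5.5)
    X=d[...,0]*np.cos(a)+d[...,1]*np.sin(a);Y=-d[...,0]*np.sin(a)+d[...,1]*np.cos(a)
    rect(W,(abs(X)<.04)&(abs(Y)<.05)&(z>.085)&(z<.1),n+" fin")
    s=(X>-.068)&(X<.038)&(abs(Y)<.052)&(z>.035)&(z<.055)&(c["image"].max(2)<110)
    p=rect(W,s,n+" plate");print(" box extents",np.percentile(X[s],[1,99]).round(3),np.percentile(Y[s],[1,99]).round(3))
    A=np.c_[X[s],Y[s],np.ones(s.sum())];print(" slopes,z0",np.linalg.lstsq(A,z[s],rcond=None)[0].round(4))
E
```

```text
clock: 11.77
ee_pos: [0.5755, 0.0868, 0.2794]
orientation: [0.74, 0.672, 0.006, 0.003]
ft_force: [0.5, -0.3, 0.1]
opening: 0.0345
clock: 12.27
ee_pos: [0.5632, -0.0326, 0.3088]
orientation: [0.741, 0.672, 0.006, 0.002]
ft_force: [0.6, -0.9, 0.1]
opening: 0.0338
wrist fin 1120 [573.3  86.4] [59.6 13.8] 84.5 0.0935
wrist plate 7496 [557.8  87.9] [ 92.3 106.1] 85.1 0.0479
 box extents [-0.058  0.037] [-0.047  0.042]
 slopes,z0 [0.003  0.0026 0.0479]
top fin 111 [573.3  89.5] [59.5 14.7] 84.6 0.0919
top plate 586 [561.3  87.4] [85.4 99.1] 85.3 0.0465
 box extents [-0.059  0.038] [-0.045  0.036]
 slopes,z0 [0.0023 0.0107 0.0467]
scene fin 89 [570.1  84.4] [59.1 17.8] 82.1 0.0901
scene plate 329 [562.3  94.2] [87.1 93.3] 89.3 0.047
 box extents [-0.053  0.036] [-0.038  0.041]
 slopes,z0 [ 0.0118 -0.0035  0.0472]
```

View pics/wrist10.png

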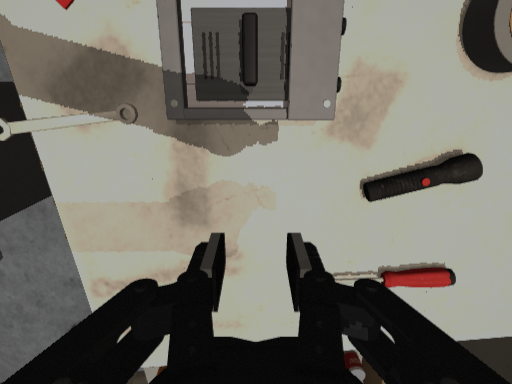

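View pics/scene10.png

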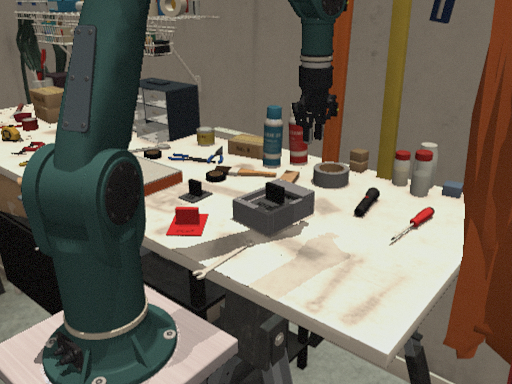

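The cover is flat in the recess (slopes about 0.003, top 47–48 mm). Its fin is within about 2 mm of the box centre, so the far edge is about 20 mm under the lip. The arm is clear and the small and red covers are untouched, so I hand in.

```bash
python3 -c "
from plant import close_job
print(close_job())"
```

```text
the job is handed in; nothing more can be done
None
```

The large cover is back on the box, lying flat on the seat with its far edge under the lip. I handed the job in at about 12.5 s of the 42 s allowed; no verdict was reported.

**What I did:** I gripped the large cover by its fin, tilted it 20° and slid its low end (end b) about 18 mm under the lip. I then lowered the other edge in the grip until it touched the seat, with about 7 N of upward force. After that I opened the jaws and backed the arm off.

**Last checks:**
- **Fit:** The wrist camera puts the plate's top at 47–48 mm (47 expected), with slopes of about 0.003. The cover's centre is within about 2.5 mm of the box's, so the edge is roughly 20 mm under the lip.
- **Surroundings:** The small cover and the red look-alike were not moved, and the arm was touching nothing.
- **Disagreements:** The cameras differed by 2–5 mm sideways. The coarser top and scene views gave slopes up to 0.012, which I took as depth noise. Both are well inside the 10 mm of play.

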